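# Clamp an alternator and press its brush holder home under the lip

### The arm

A 7-joint arm with a two-finger parallel gripper is mounted at the origin on the work surface. World frame = base frame: x ahead of the robot, y to its left, z up, the work surface at z = 0. Lengths are in m, angles in rad, forces in N, time in s.
With the tool pointing down it reaches from about 0.35 to 0.9 m from the base axis. Payload 8.1 kg.
Tool frame: the origin (TCP) lies between the finger pads; the fingertips stand 22 mm ahead of it and the grasp point (between the pads) lies 3 mm ahead of it (arm.tip_reach is the distance from the TCP to the fingertips, in m); z points along the fingers, y is the line along which they close (so a half turn about z gives the same grasp; the last joint's range is limited). The gripper opens to 92 mm and grips with 3 to 60 N. Pads are 19 mm wide; open, the fingers measure 130 mm over their backs; the gripper's body (75 mm by 190 mm) begins 47 mm behind the grasp point.
Start: joints at [-1.207, 0.434, 0.025, 1.573, -0.012, 1.134, -0.075], TCP at [0.281, 0.558, 0.249] pointing down, gripper open.
Joint ranges: [-2.62, 2.62], [-0.44, 2.09], [-1.27, 1.32], [0.08, 2.57], [-1.32, 4.46], [0.12, 2], [-2.74, 2.74]. Speed limits (rad/s): [2.22, 2.22, 3.01, 3.01, 3.14, 3.14, 3.14].

### API

Orientations are given as a rotation vector (axis times angle).
In Python, from cell import telemetry, vision, job, arm gives the robot as it stands. The module is installed in compiled form; this text tells all that it offers.
- The arm moves only by the shell command python3 -m creep 'ROWS' [FORCE]. ROWS is text: rows parted by semicolons, each of 7 numbers parted by spaces: the finger opening in cm, from 0 to 9.18, then the shift along the tool's x, y, z in cm, then the turn, a rotation vector about the tool's x, y, z in degrees. A call has 1 to 5 rows; each row is the pose to reach, as a shift and turn from the pose commanded when the call began, along the tool's axes at that moment; what a row does not reach only later rows make up. A row lasts 1/8 s, in which the tool goes at most 62.5 mm and 10.7 degrees, less where a joint would pass 70% of its speed; a pose out of reach is approached as far as the arm can. A call with a gripper value outside its range is refused whole. The fingers move at their own pace and stop on an object; FORCE is the grip in N (left out, the last holds). Time passes only in rows, so rows that repeat a pose let the fingers close. It gives the time, the measured TCP pose, the force, the opening and the grip force at its end, in the units of the state.
- telemetry.observe(): the state, without advancing time (a new reading comes with each control period).
- vision.get_image(name): name is "scene" or "side" or "wrist"; returns the picture (384x512x3 uint8, red, green, blue); there is no depth.
- vision.camera_info(name): a dict with "fov_y" (degrees; the focal length in pixels is half the picture's height over the tangent of half this angle, whatever the lens; pixels are square), "cx", "cy" (the principal point, pixels), "extrinsics" (4x4, takes a point from camera to world coordinates). Camera axes: x right, y down, z forward; pixel columns grow to the right and rows downward; lengths in m; the calibration is good to about 2 mm. A picture is of the moment at which its call begins: read the wrist's pose just before it. camera_info takes no time and is no camera call; for the wrist camera it gives the pose at the moment of the call.
- job.sign_off(): hands the job in; it is judged then, once.
The state is a dict: "clock": time; "joints": joint angles; "dq": joint speeds; "joint_efforts": joint torques, N m; "position": TCP position; "ee_rot": TCP orientation; "force": force on the tool from outside, world axes, zero at the start; "ft_torque": the same for the moment, N m; "width": opening from 0.0 (shut) to 1.0 (fully open); "gripper_force": force on a finger pad.
Only numpy, scipy, OpenCV 4.12 (cv2) and the standard library are available. Lean on these libraries where they do the work, as an engineer would, in place of code of your own. Each camera call takes 0.05 s, during which the arm holds its last target. There are 200 camera calls.

### The job

Turn the clamp's red-handled crank clockwise (seen from above) until its brass pad bears firmly on the alternator's mounting ear. Then take the black brush holder off the blue mat, push its tongue in under the yellow lip on the alternator until its shoulder stops against the lip, and keep it pressed fully home against the spring: the job finishes with you still holding it there. Do not shift the alternator from its place under the clamp, and leave the pulley, the tin and the wrench alone.

Things in the scene. Friction and masses are not known exactly. Their poses are not given: they have to be found in the camera images.
- clamp: Blue C-frame screw clamp on a dark base plate, fixed to the bench. Origin: bench level, under the nominal middle of the alternator; +x runs from the alternator to the C-frame. Plate 245 mm (x -97 to +148) by 170 mm (y), top 15 mm above the bench. C-frame 44 mm wide: column x 117 to 145 mm, overhead arm x 65 to 145 mm, arm's top 126 mm above the bench.
- clamp_axis (a point): Point on the crank's vertical axis, 88 mm along +x from the clamp origin, 173 mm above the bench: level with the middle of the red handle.
- crank_knob (a point): Middle of the crank's upright red handle: a cylinder 16 mm in diameter, 40 mm tall (153 to 193 mm above the bench), spinning freely on its pin 40 mm from the crank axis. Crank arm and hub lie below it (tops 153 and 154 mm), so it can be pinched from above and led round in a level circle.
- clamp_crank (a joint): Crank angle, rad, 0 to 11 (stop), growing clockwise from above. At angle a the handle lies from the axis towards (-sin a, -cos a) in the clamp's x, y. The crank keeps its height; the pad sinks 1.91 mm per rad, meets the ear at about 8.6 rad and, sprung (8 N per mm), bears with 28 N at 10.5. Turning takes 3 to 4 N at the handle; it stays where left.
- clamp_pad: Round brass pad, 22 mm in diameter, on the lower end of the clamp's spindle; origin: middle of its lower face. The ear's top is 45 mm above the bench.
- alternator: Rear half of a car alternator, 1.4 kg, loose on the clamp's plate, rear face up: aluminium drum 124 mm in diameter, 60 mm tall. Origin: centre of its underside. Its mounting ear (30 mm wide and tall, along +x to 105 mm) lies under the pad. A boss 34 mm wide, 18 mm tall stands on top at x 16 mm; the brush slot is on the -x side. Unclamped, it slides when the holder is pushed in.
- slot_mouth (a point): Middle of the channel floor below the lip's front edge (alternator frame -45, 0, 60 mm; 75 mm above the bench). Same level: a porch 36 mm wide from x -87 mm, then a channel 34 mm wide, cheeks flaring out from x -45 to -60 mm (9.5 mm tall). The yellow lip bridges x -45 to -20 mm, 44 mm wide, 9.5 to 13.5 mm above the floor. Holder enters along alternator +x.
- slot_home (a point): Point on the channel floor, 27 mm further in than slot_mouth, where the nose of the tongue lies when the holder is fully home and its shoulder stops hard on the lip. Friction adds to the spring: a push of 18 to 20 N seats it surely.
- plunger (a joint): Travel (m) of the spring plunger hidden under the lip, 0 when free, growing as it is pushed in. The tongue's nose meets it 10 mm before home; it pushes back with 2.4 N at first and 8.4 N at home. Let go, the holder is pushed out again.
- brush_holder: Black plastic brush holder, 60 g, upright on the blue mat. Origin: centre of its block's underside, at bench height. Block 22 (x) by 32 (y) by 14 mm tall; on it a grip tab 20 (x) by 24 (y) mm, up to 50 mm, brass on top: pinch it across y, fingertips over 18 mm above the underside so they pass above the lip. The tongue points to +x from the block's front (shoulder, x 11 mm).
- holder_nose (a point): End of the tongue at underside level, 38 mm along +x from the holder's origin. The tongue is 6 mm thick and 30 mm wide, flat with the underside; its last 5 mm are a nose 24 mm wide and 3 mm thick (1 to 4 mm up).
- pulley: Bystander: grey steel belt pulley lying flat, 54 mm in diameter, 33 mm tall. Origin: centre of its underside.
- grease_tin: Bystander: small yellow tin with a red lid, 48 mm in diameter, 50 mm tall. Origin: centre of its underside.
- wrench: Bystander: steel wrench lying flat, 170 mm long along its x. Origin: middle of its underside.

How it is judged:
On the way, in this order (a step that is already met when the one before it is completed fails the run):
1. the clamp pad bears on the alternator's ear with more than 15 N (contact force between clamp_pad and alternator above 15 N), for 0.3 s.
2. the fingers have the brush holder with its nose in under the lip (x of holder_nose in the frame of slot_mouth between 0.008 and 0.035 m and y of holder_nose in the frame of slot_mouth between -0.006 and 0.006 m and z of holder_nose in the frame of slot_mouth between -0.003 and 0.006 m and contact force between the fingers and brush_holder above 1 N), for 0.05 s.
At the end, for the whole second after the job is handed in: Pad on the ear with over 15 N; fingers still holding the brush holder (over 3 N), nose under the lip within 2 mm of home and 4 mm of the middle, plunger in at least 7.5 mm; alternator within 8 mm of its start; all still for the last second (contact force between clamp_pad and alternator above 15 N and x of holder_nose in the frame of slot_home above -0.002 m and y of holder_nose in the frame of slot_home between -0.004 and 0.004 m and z of holder_nose in the frame of slot_home between -0.003 and 0.006 m and value of joint plunger above 0.0075 m and contact force between the fingers and brush_holder above 3 N and linear speed of brush_holder below 0.02 m/s and distance of alternator from where it was at the start of the episode below 0.008 m); the arm keeps its last pose, push and grip.
It fails at once if the alternator is shoved more than 15 mm (distance of alternator from where it was at the start of the episode above 0.015 m).
It fails at once if a bystander (pulley, tin or wrench) is moved more than 20 mm (distance of any of pulley, grease_tin, wrench from where it was at the start of the episode above 0.02 m).
It also fails if it takes over 69 s, if anything falls off the work surface, if the arm or the gripper's body presses on something with over 40 N, if the wrist force passes 120 N, or if a joint passes its speed limit or range.

## Working session

There is one attempt and no reset: what is moved stays moved. The work goes in short steps, Python scripts to look and compute and a shell command to move; the robot and the scene stay as the last step left them, time stands still between calls to the robot, and variables do not carry over. Pictures are saved under pics/ and viewed, at most 10 in all, crops included, and the job is handed in when it is done.

```bash
mkdir -p pics; ls; cat > h.py <<'E'
import numpy as np,cv2
from cell import telemetry,vision,job,arm
from scipy.spatial.transform import Rotation as R
def K(n):
    c=vision.camera_info(n);f=192/np.tan(np.radians(c["fov_y"])/2);return f,c["cx"],c["cy"],np.array(c["extrinsics"])
def ray(k,u,v):
    f,cx,cy,T=k;d=T[:3,:3]@np.array([(u-cx)/f,(v-cy)/f,1]);return T[:3,3],d
def onz(k,u,v,z):
    o,d=ray(k,u,v);return o+d*(z-o[2])/d[2]
def tri(*rs):
    A=np.zeros((3,3));b=np.zeros(3)
    for o,d in rs:
        d=d/np.linalg.norm(d);P=np.eye(3)-np.outer(d,d);A+=P;b+=P@o
    p=np.linalg.solve(A,b);return p,[np.linalg.norm(np.cross(p-o,d/np.linalg.norm(d))) for o,d in rs]
def proj(k,p):
    f,cx,cy,T=k;q=T[:3,:3].T@(np.array(p)-T[:3,3]);return cx+f*q[0]/q[2],cy+f*q[1]/q[2]
def save(n,im): cv2.imwrite(f"pics/{n}.png",im[:,:,::-1])
E
python3 - <<'E'
from h import *
s=telemetry.observe();print({k:np.round(v,3) for k,v in s.items()},arm.tip_reach)
print(R.from_rotvec(s["ee_rot"]).as_matrix().round(3))
for n in("scene","side","wrist"):
    k=K(n);im=vision.get_image(n);np.save(n,im);save(n+"0",im);print(n,k[0],k[1],k[2],k[3].round(3).tolist())
a=np.load("scene.npy");b=np.load("side.npy")
save("both",cv2.resize(np.vstack([np.hstack([a,b])]),(800,300),interpolation=cv2.INTER_AREA))
E
```

```text
pics
{'clock': np.float64(0.0), 'joints': array([-1.207,  0.435,  0.025,  1.574, -0.012,  1.134, -0.075]), 'dq': array([-0.002, -0.001, -0.001,  0.001,  0.   , -0.   , -0.   ]), 'joint_efforts': array([ 1.0000e-03, -6.6785e+01,  9.8500e-01, -3.1446e+01, -6.1000e-02,
        4.3000e-02,  0.0000e+00]), 'position': array([0.281, 0.558, 0.248]), 'ee_rot': array([-7.270e-01, -3.056e+00,  2.000e-03]), 'force': array([0.852, 0.507, 0.054]), 'ft_torque': array([ 0.001, -0.054,  0.016]), 'gripper_force': np.float64(0.0), 'width': np.float64(1.0)} 0.022
[[-0.893  0.45  -0.001]
 [ 0.45   0.893 -0.001]
 [-0.    -0.002 -1.   ]]
scene 358.4231926304303 252.10040093450556 194.06391041694306 [[-0.114, 0.609, -0.785, 1.182], [0.993, 0.057, -0.1, -0.002], [-0.016, -0.791, -0.611, 0.609], [0.0, 0.0, 0.0, 1.0]]
side 456.6373484646388 256.0609948360535 188.97544542189442 [[0.982, -0.148, 0.119, 0.475], [-0.19, -0.737, 0.648, -0.606], [-0.008, -0.659, -0.752, 0.759], [0.0, 0.0, 0.0, 1.0]]
wrist 285.4066330062256 253.66481333073278 188.0718765569728 [[0.45, 0.859, 0.245, 0.217], [0.893, -0.433, -0.124, 0.591], [-0.001, 0.275, -0.962, 0.384], [0.0, 0.0, 0.0, 1.0]]
```

View pics/scene0.png

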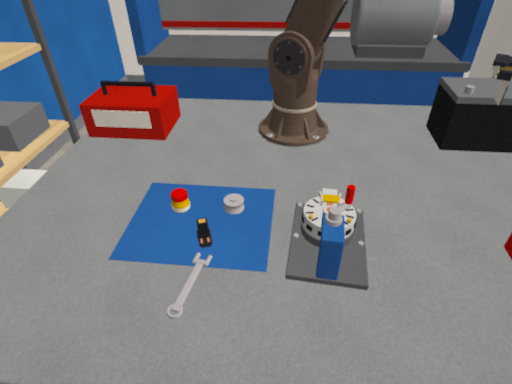

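View pics/side0.png

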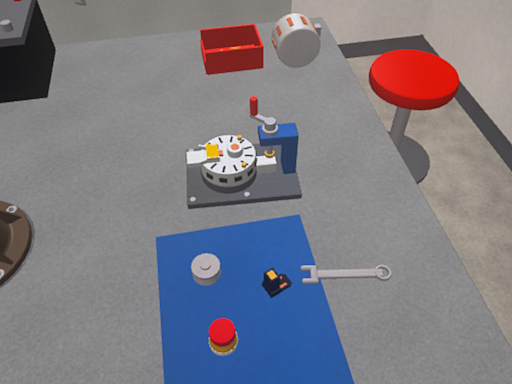

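Scene: clamp at about (328,240) with red handle (350,194), yellow lip (331,197); holder (204,232), tin (180,200), pulley (234,204), wrench (190,285). Side: handle (254,105), lip (212,152), hub (270,124), holder (275,281).

```bash
cat > m.py <<'E'
from h import *
ims={n:np.load(n+".npy") for n in("scene","side")};ks={n:K(n) for n in ims}
def blob(im,lo,hi,roi):
    h=cv2.cvtColor(im,cv2.COLOR_RGB2HSV);m=cv2.inRange(h,np.array(lo),np.array(hi))
    q=np.zeros_like(m);u0,v0,u1,v1=roi;q[v0:v1,u0:u1]=m[v0:v1,u0:u1]
    cs,_=cv2.findContours(q,cv2.RETR_EXTERNAL,cv2.CHAIN_APPROX_NONE);c=max(cs,key=cv2.contourArea)
    z=np.zeros_like(m);cv2.drawContours(z,[c],-1,255,-1);v,u=np.nonzero(z)
    return u.mean(),v.mean(),len(u),(u.min(),v.min(),u.max(),v.max()),c
def two(name,lo,hi,rs,rd):
    a=blob(ims["scene"],lo,hi,rs);b=blob(ims["side"],lo,hi,rd)
    p,e=tri(ray(ks["scene"],a[0],a[1]),ray(ks["side"],b[0],b[1]))
    print(name,np.round(a[:2],1),a[2:4],np.round(b[:2],1),b[2:4],p.round(4),np.round(e,4));return p
two("knob",(0,150,80),(8,255,255),(338,180,362,210),(244,92,264,118))
two("lip",(20,120,120),(35,255,255),(318,185,345,206),(200,140,225,165))
two("tab brass",(8,100,100),(25,255,255),(192,215,206,226),(262,264,278,280))
a=cv2.resize(ims["scene"][165:290,280:380],(480,600),interpolation=cv2.INTER_CUBIC)
c=cv2.resize(ims["scene"][210:250,180:230],(320,256),interpolation=cv2.INTER_CUBIC)
d=cv2.resize(ims["side"][255:305,250:300],(320,320),interpolation=cv2.INTER_CUBIC)
save("crop1",np.hstack([a,np.vstack([c,d,np.zeros((24,320,3),np.uint8)])]))
b=cv2.resize(ims["side"][90:210,175:310],(675,600),interpolation=cv2.INTER_CUBIC);save("crop2",b)
E
python3 m.py
```

```text
knob [349.7 193.9] (136, (np.int64(345), np.int64(185), np.int64(354), np.int64(203))) [253.2 105.2] (120, (np.int64(250), np.int64(96), np.int64(256), np.int64(115))) [0.6047 0.1188 0.1749] [0.0006 0.0006]
lip [330.8 198.2] (116, (np.int64(323), np.int64(195), np.int64(339), np.int64(202))) [211.7 150.6] (152, (np.int64(206), np.int64(144), np.int64(217), np.int64(158))) [0.5098 0.0974 0.087 ] [0.0001 0.0001]
tab brass [201.6 220.6] (34, (np.int64(198), np.int64(218), np.int64(205), np.int64(223))) [271.5 274.4] (69, (np.int64(266), np.int64(270), np.int64(277), np.int64(279))) [ 0.5758 -0.1991  0.0508] [0.0007 0.0007]
```

View pics/crop1.png

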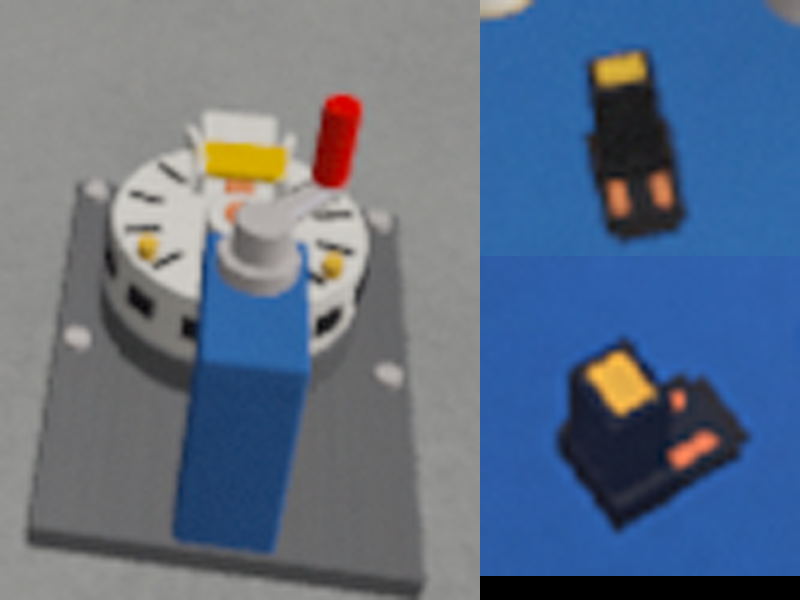

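View pics/crop2.png

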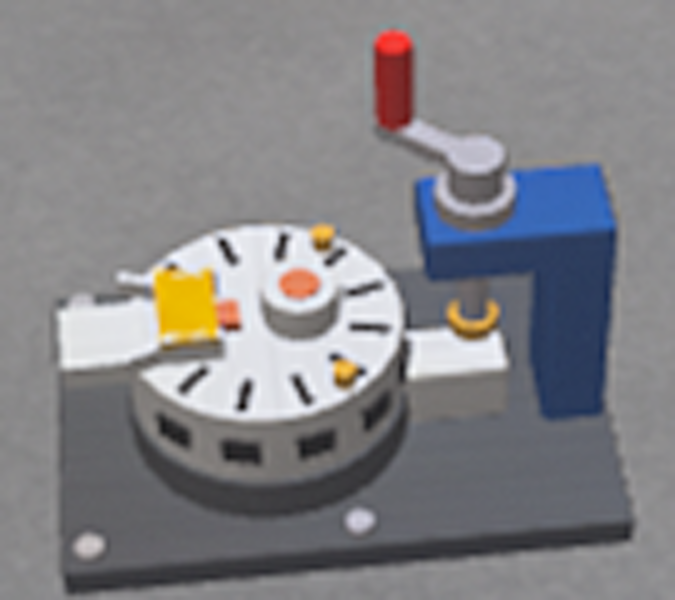

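Crops show: plate corners, hub top (scene 334.6,211.3; side 270.6,120.6), lip, holder with tongue pointing to roughly +x (toward scene camera), slightly rotated.

```bash
cat > m2.py <<'E'
from h import *
a=K("scene");b=K("side")
C=[onz(a,280+u/4.8,165+v/4.8,.015) for u,v in((78,185),(395,212),(420,570),(30,528))]
print("scene corners",np.round(C,4).tolist())
D=[onz(b,175+u/5,90+v/5,.015) for u,v in((65,575),(632,520),(58,308))]
print("side corners",np.round(D,4).tolist())
print("hub",tri(ray(a,334.6,211.3),ray(b,270.6,120.6)))
print("bosstop",onz(b,235,146.6,.093))
# holder: tongue/block corners
for n,k,o,sc,pts in(("scene",a,(180,210),6.4,[(612,238),(686,217)]),("side",b,(250,255),6.4,[(747,437-256),(700,376-256)])):
    for u,v in pts: print(n,"tongue corner",onz(k,o[0]+(u-480)/sc,o[1]+v/sc,.005).round(4))
for n,k,o,sc,pts in(("scene",a,(180,210),6.4,[(596,58),(646,54),(649,82),(600,88)]),("side",b,(250,255),6.4,[(583,374-256),(620,348-256),(658,390-256),(622,416-256)])):
    print(n,"tab corners",np.round([onz(k,o[0]+(u-480)/sc,o[1]+v/sc,.05)[:2] for u,v in pts],4).tolist())
# copper contacts, block
def both(s,t): print(tri(ray(a,180+(s[0]-480)/6.4,210+s[1]/6.4),ray(b,250+(t[0]-480)/6.4,255+(t[1]-256)/6.4)))
both((612,238),(747,437)) if 0 else None
# lip corners, z=.0885
print("lip side",np.round([onz(b,175+u/5,90+v/5,.0885)[:2] for u,v in((155,272),(212,268),(218,338),(160,342))],4).tolist())
E
python3 m2.py
```

```text
scene corners [[0.4482, 0.0201, 0.015], [0.4551, 0.1879, 0.015], [0.6936, 0.1687, 0.015], [0.6877, 0.0035, 0.015]]
side corners [[0.4437, 0.0194, 0.015], [0.6852, 0.0019, 0.015], [0.4556, 0.1812, 0.015]]
hub (array([0.63491873, 0.09020638, 0.15318976]), [np.float64(0.0007376009809202636), np.float64(0.0007376009809202503)])
bosstop [0.5593274  0.09342273 0.093     ]
scene tongue corner [ 0.6175 -0.1971  0.005 ]
scene tongue corner [ 0.6045 -0.1725  0.005 ]
side tongue corner [ 0.6148 -0.1979  0.005 ]
side tongue corner [ 0.6061 -0.1756  0.005 ]
scene tab corners [[0.571, -0.2091], [0.5671, -0.1913], [0.582, -0.1869], [0.5869, -0.2039]]
side tab corners [[0.5666, -0.1943], [0.5784, -0.1882], [0.5859, -0.2033], [0.5744, -0.2093]]
lip side [[0.5002, 0.1172], [0.5245, 0.1148], [0.5212, 0.0722], [0.4972, 0.0747]]
```

Knob (0.605,0.119,0.175) matches 173 mm height, 41 mm from hub (0.635,0.090,0.153); clamp yaw ≈ -4.3°; lip top 87 mm OK. Crank starts at about 2.4 rad. Moving above the knob.

```bash
python3 -m creep '9 -5 -2.5 0 0 0 -5; 9 -10 -5 0 0 0 -10; 9 -15.5 -7.8 0 0 0 -15; 9 -21 -10.5 0 0 0 -20; 9 -26.5 -13.2 0 0 0 -22.5'
python3 - <<'E'
from h import *
s=telemetry.observe();M=R.from_rotvec(s["ee_rot"]).as_matrix();print(M.round(3).tolist(),np.degrees(np.arctan2(M[1,0],M[0,0])))
print(M.T@(np.array([.6047,.1188,.183])-s["position"])*100)
E
```

```text
clock: 0.78
position: [0.4594, 0.3192, 0.2487]
ee_rot: [-0.113, -3.14, 0.0]
force: [2.0, 1.6, -0.0]
width: 0.977
gripper_force: 0.0
[[-0.997, 0.072, -0.0], [0.072, 0.997, -0.0], [0.0, -0.0, -1.0]] 175.87739431687305
[-15.93395136 -18.94203827   6.56611143]
```

```bash
python3 -m creep '9 -4 -4.7 0 0 0 0; 9 -8 -9.5 0 0 0 0; 9 -12 -14.2 0 0 0 0; 9 -15.5 -18.5 0 0 0 0; 9 -15.5 -18.5 0 0 0 0'
python3 - <<'E'
from h import *
s=telemetry.observe();M=R.from_rotvec(s["ee_rot"]).as_matrix();print(np.degrees(np.arctan2(M[1,0],M[0,0])))
print(M.T@(np.array([.6047,.1188,.183])-s["position"])*100)
save("w1",vision.get_image("wrist")); k=K("wrist");print(proj(k,[.6047,.1188,.193]),proj(k,[.6349,.0902,.154]),k[3].round(4).tolist())
E
```

```text
clock: 1.4
position: [0.6015, 0.119, 0.2483]
ee_rot: [0.13, 3.138, -0.005]
force: [-0.6, 0.3, -0.3]
width: 0.977
gripper_force: 0.0
175.27113195193115
[-0.31889747  0.03060597  6.52859039]
(np.float64(249.61329647481043), np.float64(218.56598652968103)) (np.float64(220.71663991166176), np.float64(236.09719101436644)) [[0.0788, 0.9586, 0.2736, 0.5277], [0.9969, -0.0758, -0.0215, 0.1278], [0.0001, 0.2745, -0.9616, 0.3843], [0.0, 0.0, 0.0, 1.0]]
```

View pics/w1.png

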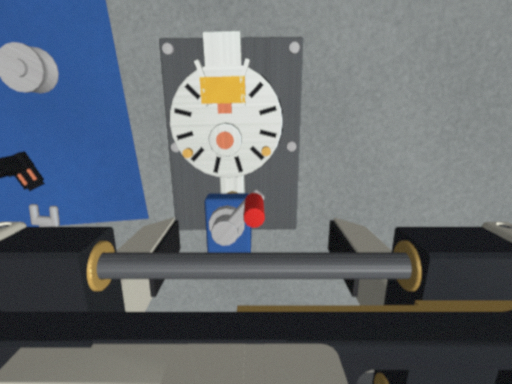

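Knob (254,209) is centred between the fingers (150..360); lip (222,90), holder at (20,170). Descend and pinch.

```bash
python3 -m creep '6 -0.3 0 3 0 0 0; 4 -0.3 0 6.5 0 0 0; 1 -0.3 0 6.5 0 0 0;1 -0.3 0 6.5 0 0 0;1 -0.3 0 6.5 0 0 0' 20
python3 -m creep '1 0 0 0 0 0 0;1 0 0 0 0 0 0;1 0 0 0 0 0 0' 20
python3 - <<'E'
from h import *
s=telemetry.observe();print({k:np.round(v,3) for k,v in s.items() if k in("position","force","ee_rot","width","gripper_force")})
M=R.from_rotvec(s["ee_rot"]).as_matrix()
ax=np.array([.6349,.0902]);p=s["position"][:2];r=p-ax;print("r",np.hypot(*r),"ang",np.degrees(np.arctan2(r[1],r[0])))
r=r/np.hypot(*r)*.04
for d in range(20,480,20):
    t=np.radians(-d);q=np.array([[np.cos(t),-np.sin(t)],[np.sin(t),np.cos(t)]])@r-r
    print(d,(M[:2,:2].T@q*100).round(2),end="; ")
E
```

```text
clock: 2.08
position: [0.6031, 0.1254, 0.1854]
ee_rot: [0.116, 3.137, 0.002]
force: [0.2, -0.6, 0.7]
width: 0.489
gripper_force: 0.0
clock: 2.45
position: [0.6029, 0.1232, 0.1843]
ee_rot: [0.119, 3.138, -0.002]
force: [-0.0, -5.0, 5.6]
width: 0.168
gripper_force: 20.0
{'position': array([0.603, 0.123, 0.184]), 'ee_rot': array([ 1.190e-01,  3.138e+00, -2.000e-03]), 'force': array([-0.041, -4.952,  5.598]), 'gripper_force': np.float64(20.026), 'width': np.float64(0.168)}
r 0.04596209682434363 ang 134.14524770400627
20 [-1.09  0.86]; 40 [-2.41  1.3 ]; 60 [-3.79  1.27]; 80 [-5.09  0.76]; 100 [-6.13 -0.16]; 120 [-6.79 -1.38]; 140 [-6.99 -2.76]; 160 [-6.72 -4.12]; 180 [-5.99 -5.3 ]; 200 [-4.9  -6.17]; 220 [-3.58 -6.61]; 240 [-2.2  -6.57]; 260 [-0.9  -6.06]; 280 [ 0.14 -5.14]; 300 [ 0.8  -3.92]; 320 [ 1.   -2.55]; 340 [ 0.73 -1.18]; 360 [ 0. -0.]; 380 [-1.09  0.86]; 400 [-2.41  1.3 ]; 420 [-3.79  1.27]; 440 [-5.09  0.76]; 460 [-6.13 -0.16];
```

```bash
python3 -m creep '1 -1.1 0.6 0 0 0 0;1 -2.4 1.0 0 0 0 0;1 -3.8 1.0 0 0 0 0;1 -5.1 0.45 0 0 0 0;1 -6.1 -0.45 0 0 0 0' 20
python3 -m creep '1 0 0 0 0 0 0;1 0 0 0 0 0 0'
python3 - <<'E'
from h import *
k={n:K(n) for n in("scene","side")};im={n:vision.get_image(n) for n in k}
for n in im: np.save(n,im[n])
print(telemetry.observe()["position"])
for n in im:
    h=cv2.cvtColor(im[n],cv2.COLOR_RGB2HSV);m=cv2.inRange(h,np.array((0,150,80)),np.array((8,255,255)))
    nn,_,st,c=cv2.connectedComponentsWithStats(m)
    print(n,proj(k[n],[.665,.118,.175]),[(st[i].tolist(),c[i].round(1).tolist()) for i in range(1,nn) if 10<st[i][4]<300])
save("s2",np.hstack([im["scene"][150:290,270:390],im["side"][70:210,170:320]]))
E
```

```text
clock: 3.08
position: [0.6608, 0.1131, 0.1838]
ee_rot: [-0.119, -3.134, 0.005]
force: [-16.9, -7.4, 14.7]
width: 0.171
gripper_force: 20.0
clock: 3.32
position: [0.6613, 0.112, 0.1839]
ee_rot: [-0.121, -3.135, 0.007]
force: [-10.7, -10.1, 12.0]
width: 0.171
gripper_force: 20.0
[0.66121024 0.1120378  0.18392883]
scene (np.float64(352.7972103583091), np.float64(213.48859081246135)) [([320, 22, 27, 7, 151], [333.1, 25.1]), ([171, 189, 16, 13, 168], [178.7, 194.9]), ([344, 205, 12, 20, 171], [349.2, 214.2]), ([505, 234, 7, 25, 102], [508.9, 246.1])]
side (np.float64(282.51756617428816), np.float64(101.994270537547)) [([280, 283, 6, 5, 12], [282.6, 284.8])]
```

```bash
cat > circ.py <<'E'
from h import *
import sys
ax=np.array(eval(sys.argv[1]));C=np.array(eval(sys.argv[2]));a0=float(sys.argv[3]);ds=eval(sys.argv[4])
M=R.from_rotvec(telemetry.observe()["ee_rot"]).as_matrix()
prev=C
for i,d in enumerate(ds):
    t=np.radians(a0-d);q=ax+.04*np.array([np.cos(t),np.sin(t)])
    print(d,(M[:2,:2].T@(q-prev)*100).round(2))
    if i%5==4: prev=q;print()
E
python3 circ.py '(.630,.0902)' '(.664,.1155)' 35 'range(25,400,25)'
```

```text
25 [-0.68 -1.79]
50 [-0.74 -3.52]
75 [-0.06 -5.11]
100 [ 1.23 -6.27]
125 [ 2.89 -6.77]

150 [1.71 0.24]
175 [3.17 1.19]
200 [4.08 2.66]
225 [4.29 4.38]
250 [3.75 6.02]

275 [-1.18  1.26]
300 [-2.79  1.91]
325 [-4.52  1.82]
350 [-6.05  1.  ]
375 [-7.09 -0.38]
```

```bash
python3 -m creep '1 -0.7 -1.8 0 0 0 0;1 -0.75 -3.5 0 0 0 0;1 -0.05 -5.1 0 0 0 0;1 1.25 -6.25 0 0 0 0;1 2.9 -6.75 0 0 0 0'
python3 - <<'E'
from h import *
s=telemetry.observe();p=s["position"];r=p[:2]-[.630,.0902];print(np.hypot(*r),np.degrees(np.arctan2(r[1],r[0])),s["ft_torque"])
E
```

```text
clock: 4.05
position: [0.6304, 0.0505, 0.1844]
ee_rot: [0.117, 3.136, 0.001]
force: [4.3, 1.9, 0.4]
width: 0.169
gripper_force: 20.0
0.03972542849123661 -89.46037430345717 [ 0.68725922 -0.79515059  0.06288373]
```

Tracking well, with low forces. Next arcs.

```bash
python3 -m creep '1 1.7 0.25 0 0 0 0;1 3.15 1.2 0 0 0 0;1 4.1 2.65 0 0 0 0;1 4.3 4.4 0 0 0 0;1 3.75 6.0 0 0 0 0'
python3 -m creep '1 -1.2 1.25 0 0 0 0;1 -2.8 1.9 0 0 0 0;1 -4.5 1.8 0 0 0 0;1 -6.05 1.0 0 0 0 0;1 -7.1 -0.4 0 0 0 0'
python3 -m creep '1 0 0 0 0 0 0;1 0 0 0 0 0 0'
python3 - <<'E'
from h import *
s=telemetry.observe();p=s["position"];r=p[:2]-[.630,.0902];print(np.hypot(*r),np.degrees(np.arctan2(r[1],r[0])),s["ft_torque"])
E
```

```text
clock: 4.68
position: [0.5943, 0.1143, 0.1843]
ee_rot: [-0.116, -3.137, -0.001]
force: [-0.9, -4.7, 4.9]
width: 0.166
gripper_force: 20.0
clock: 5.3
position: [0.6649, 0.1046, 0.1839]
ee_rot: [-0.115, -3.135, -0.001]
force: [-14.7, -0.4, 12.2]
width: 0.168
gripper_force: 20.0
clock: 5.55
position: [0.6653, 0.1029, 0.184]
ee_rot: [-0.118, -3.136, 0.002]
force: [-7.9, -4.6, 9.8]
width: 0.168
gripper_force: 20.0
0.0374802589376388 19.793903907835226 [-0.95513915  1.73595684 -0.02641094]
```

```bash
python3 -m creep '5 0 0 0 0 0 0;5 0 0 0 0 0 0;5 0 0 -0.5 0 0 0;5 0 0 -4 0 0 0;5 0 0 -7 0 0 0'
python3 - <<'E'
from h import *
s=telemetry.observe();M=R.from_rotvec(s["ee_rot"]).as_matrix();print(np.degrees(np.arctan2(M[1,0],M[0,0])))
print(M.T@(np.array([.575,-.199,.25])-s["position"])*100)
a=K("scene");b=K("side")
print("pulley",tri(ray(a,234,200),ray(b,206,265))[0],"tin",tri(ray(a,180,195),ray(b,222,327))[0])
E
```

```text
clock: 6.18
position: [0.6667, 0.1042, 0.255]
ee_rot: [0.116, 3.139, 0.0]
force: [-0.7, 0.4, -0.4]
width: 0.543
gripper_force: 0.0
175.7596331642437
[  6.89941878 -30.9147397    0.48704011]
pulley [ 0.46362989 -0.14157726  0.02698547] tin [ 0.47683026 -0.27803328  0.045358  ]
```

```bash
python3 -m creep '5 1.3 -6 0 0 0 -6;5 2.6 -12 0 0 0 -13;5 4 -18 0 0 0 -20;5 5.4 -24 0 0 0 -26;5 6.9 -30.5 0 0 0 -26'
python3 -m creep '5 0 -0.3 0 0 0 0;5 0 -0.3 0 0 0 0;5 0 -0.3 0 0 0 0'
python3 - <<'E'
from h import *
for n in("wrist","scene","side"):
    s=telemetry.observe();k=K(n);im=vision.get_image(n);np.save(n,im)
    if n=="wrist":
        np.save("wk",np.array([*k[:3],*k[3].ravel()]));print(s["position"],s["ee_rot"],k[3][:3,3]);W=im
ims=[cv2.resize(np.load("scene.npy")[165:285,280:380],(400,480)),]
save("w2",W)
save("clampafter",np.hstack([cv2.resize(np.load("side.npy")[90:210,175:310],(540,480),interpolation=cv2.INTER_CUBIC)]))
E
```

```text
clock: 6.8
position: [0.5759, -0.1928, 0.2543]
ee_rot: [-0.595, 3.084, -0.0]
force: [0.9, -0.9, -0.0]
width: 0.544
gripper_force: 0.0
clock: 7.18
position: [0.5782, -0.1918, 0.2538]
ee_rot: [-0.597, 3.084, 0.001]
force: [0.3, 0.5, 0.4]
width: 0.543
gripper_force: 0.0
[ 0.57821031 -0.19176917  0.25375685] [-5.96857072e-01  3.08385260e+00  1.36766362e-03] [ 0.51091064 -0.22026212  0.38977731]
```

View pics/w2.png

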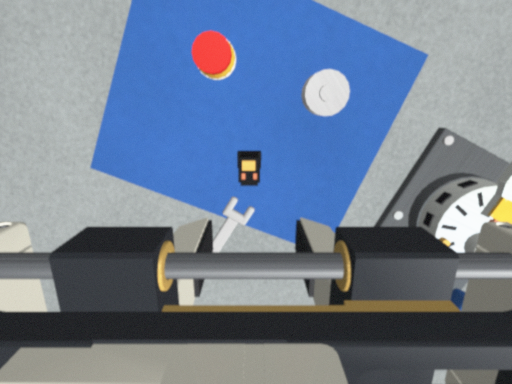

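View pics/clampafter.png

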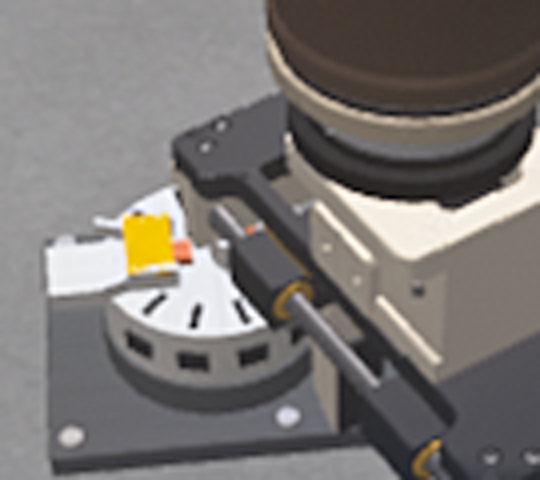

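Wrist view: holder upright in the picture, brass top at (249,166), tongue end at v≈185; tin (213,53), pulley (327,92), wrench jaw (238,210). Side view: alternator unmoved, arm hides the pad.

```bash
cat > hold.py <<'E'
from h import *
s=telemetry.observe();w=np.load("wk.npy");k=(w[0],w[1],w[2],w[3:].reshape(4,4));im=np.load("wrist.npy")
h=cv2.cvtColor(im,cv2.COLOR_RGB2HSV);roi=np.zeros(im.shape[:2],np.uint8);roi[140:195,225:275]=1
def rect(m):
    cs,_=cv2.findContours(m*roi,cv2.RETR_EXTERNAL,cv2.CHAIN_APPROX_NONE);c=max(cs,key=cv2.contourArea);return cv2.minAreaRect(c),c
d=(cv2.inRange(h,np.array((100,120,60)),np.array((125,255,255)))==0).astype(np.uint8)
rd,c=rect(d);print("dark",rd)
b=cv2.inRange(h,np.array((16,90,120)),np.array((35,255,255)));rb,_=rect(b);print("brass",rb)
P=onz(k,*rb[0],.05);print("brass top wrist",P)
a=K("scene");sd=K("side")
rw=ray(k,*rb[0]);rs=ray(a,201.6,220.6);rt=ray(sd,271.5,274.4)
print("tri w+scene",tri(rw,rs)[0],"w+side",tri(rw,rt)[0],"all",tri(rw,rs,rt))
# front edge of tongue
bx=cv2.boxPoints(rd);print(np.round([onz(k,*q,.004) for q in bx],4).tolist())
f=[onz(k,u,v,.004) for u,v in((c[:,0,0].mean(),c[:,0,1].max()),)];print("nose~",f)
M=R.from_rotvec(s["ee_rot"]).as_matrix();print(np.degrees(np.arctan2(M[1,0],M[0,0])))
for Q in(P,tri(rs,rt)[0],tri(rw,rs,rt)[0]):print((M.T@(Q-s["position"])*100).round(2))
E
python3 hold.py
```

```text
dark ((249.0, 168.0), (32.0, 22.0), 90.0)
brass ((248.0, 165.0), (10.0, 14.0), 90.0)
brass top wrist [ 0.57678994 -0.2004136   0.05      ]
tri w+scene [ 0.57649352 -0.19997549  0.05072772] w+side [ 0.57538724 -0.2007447   0.05480757] all (array([ 0.57612035, -0.19961972,  0.05112372]), [np.float64(0.0009703076451068101), np.float64(0.0004643736058147993), np.float64(0.001062589127445195)])
[[0.5741, -0.2169, 0.004], [0.563, -0.1892, 0.004], [0.6046, -0.1722, 0.004], [0.6161, -0.2008, 0.004]]
nose~ [array([ 0.61044382, -0.18671199,  0.004     ])]
-158.11760756508014
[ 0.41 -0.72 20.37]
[ 0.46 -0.56 20.29]
[ 0.45 -0.62 20.26]
```

```bash
python3 -m creep '5 0.4 -0.6 3 0 0 0;5 0.4 -0.6 8 0 0 0;5 0.4 -0.6 13 0 0 0;5 0.4 -0.6 16 0 0 0;5 0.4 -0.6 16 0 0 0'
python3 -m creep '5 0 0 2.5 0 0 0;5 0 0 4.8 0 0 0;5 0 0 4.8 0 0 0;5 0 0 4.8 0 0 0'
python3 - <<'E'
from h import *
s=telemetry.observe();M=R.from_rotvec(s["ee_rot"]).as_matrix()
print((M.T@(np.array([.5761,-.1996,.045])-s["position"])*100).round(2))
E
```

```text
clock: 7.95
position: [0.5746, -0.1997, 0.0916]
ee_rot: [0.594, -3.081, -0.003]
force: [-0.7, 0.2, -0.1]
width: 0.544
gripper_force: 0.0
clock: 8.45
position: [0.5771, -0.201, 0.0475]
ee_rot: [-0.593, 3.083, -0.002]
force: [-0.4, -1.1, 0.9]
width: 0.547
gripper_force: 0.0
[0.04 0.17 0.25]
```

```bash
python3 -m creep '5 0 0.1 0.2 0 0 0;2 0 0.1 0.2 0 0 0;2 0 0.1 0.2 0 0 0;1.5 0 0.1 0.2 0 0 0;1.5 0 0.1 0.2 0 0 0' 50
python3 -m creep '1.5 0 0 0 0 0 0;1.5 0 0 0 0 0 0;1.5 0 0 0 0 0 0'
python3 -m creep '1.5 0 0 -3 0 0 0;1.5 0 0 -7 0 0 0;1.5 0 0 -12 0 0 0;1.5 0 0 -12 0 0 0;1.5 0 0 -12 0 0 0'
python3 - <<'E'
from h import *
s=telemetry.observe();M=R.from_rotvec(s["ee_rot"]).as_matrix();print(np.degrees(np.arctan2(M[1,0],M[0,0])),s["ft_torque"])
k=K("wrist");im=vision.get_image("wrist");np.save("wrist",im)
a=K("scene");b=K("side");c=np.load("side.npy")
S=vision.get_image("scene");D=vision.get_image("side");np.save("scene",S);np.save("side",D)
u,v=map(int,proj(b,s["position"]));print(u,v)
q=cv2.resize(D[max(v-50,0):v+50,max(u-50,0):u+50],(288,288),interpolation=cv2.INTER_CUBIC)
save("grasp",np.hstack([im,np.vstack([q,np.zeros((96,288,3),np.uint8)])]))
E
```

```text
clock: 9.07
position: [0.5756, -0.2, 0.0438]
ee_rot: [-0.593, 3.085, 0.0]
force: [0.2, -0.5, 2.1]
width: 0.261
gripper_force: 50.0
clock: 9.45
position: [0.5756, -0.2, 0.0438]
ee_rot: [-0.593, 3.085, -0.0]
force: [-0.9, -0.2, 2.5]
width: 0.256
gripper_force: 50.0
clock: 10.07
position: [0.5752, -0.1998, 0.1632]
ee_rot: [0.593, -3.085, -0.001]
force: [-0.3, -0.2, -0.7]
width: 0.257
gripper_force: 50.0
-158.2498952961304 [ 0.09293666  0.0716497  -0.07306895]
272 238
```

View pics/grasp.png

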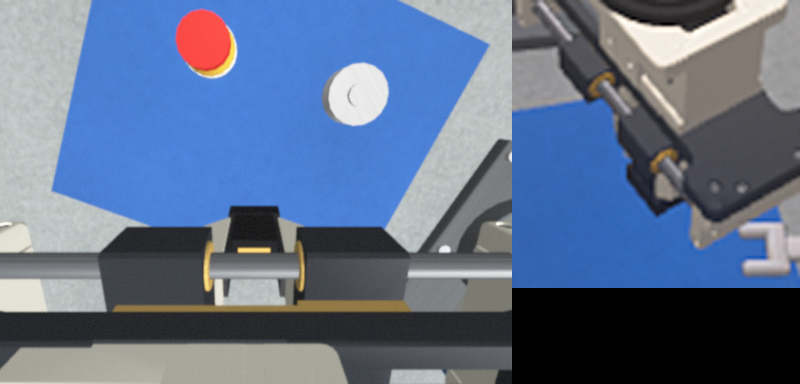

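Holder held (23.6 mm = tab width), level; side crop agrees. Now I go above the clamp to measure the lip with the wrist camera.

```bash
python3 - <<'E'
from h import *
s=telemetry.observe();M=R.from_rotvec(s["ee_rot"]).as_matrix()
print((M.T@(np.array([.60,.08,.27])-s["position"])*100).round(2))
E
```

```text
[-12.69  25.05 -10.77]
```

```bash
python3 -m creep '1.5 0 0 -5 0 0 0;1.5 -1.5 3 -10 0 0 6;1.5 -4 8 -10.7 0 0 13;1.5 -6.5 13 -10.7 0 0 20;1.5 -9.2 18 -10.7 0 0 26.0'
python3 - <<'E'
from h import *
s=telemetry.observe();M=R.from_rotvec(s["ee_rot"]).as_matrix();print(np.degrees(np.arctan2(M[1,0],M[0,0])))
print((M.T@(np.array([.60,.08,.27])-s["position"])*100).round(2))
E
```

```text
clock: 10.85
position: [0.5939, 0.0029, 0.2698]
ee_rot: [-0.123, -3.138, 0.0]
force: [1.3, -0.3, -0.8]
width: 0.262
gripper_force: 50.0
175.5128748302205
[-0.    7.74 -0.02]
```

```bash
python3 -m creep '1.5 0 4 0 0 0 0;1.5 0 7.7 0 0 0 0;1.5 0 7.7 0 0 0 0;1.5 0 7.7 0 0 0 0;1.5 0 7.7 0 0 0 0'
cat > lip.py <<'E'
from h import *
import sys
s=telemetry.observe();k=K("wrist");im=vision.get_image("wrist");M=R.from_rotvec(s["ee_rot"]).as_matrix()
h=cv2.cvtColor(im,cv2.COLOR_RGB2HSV);m=cv2.inRange(h,np.array((18,130,120)),np.array((35,255,255)));m[215:]=0
cs,_=cv2.findContours(m,cv2.RETR_EXTERNAL,cv2.CHAIN_APPROX_NONE);c=max(cs,key=cv2.contourArea);r=cv2.minAreaRect(c)
bx=cv2.boxPoints(r);Q=np.array([onz(k,*q,.0885) for q in bx]);mo=cv2.moments(c);ce=(mo["m10"]/mo["m00"],mo["m01"]/mo["m00"])
print(s["position"].round(4),"yaw",np.degrees(np.arctan2(M[1,0],M[0,0])),"rect",r,"\n",Q.round(4).tolist(),"mid",onz(k,*ce,.0885).round(4))
np.save("lip"+sys.argv[1],np.array([*ray(k,*ce)]));save("lip"+sys.argv[1],im);np.save("lipk",np.array([*k[:3],*k[3].ravel()]))
E
python3 lip.py 1
python3 -m creep '1.5 -5 0 -1 0 0 0;1.5 -5 0 -1 0 0 0;1.5 -5 0 -1 0 0 0;1.5 -5 0 -1 0 0 0;1.5 -5 0 -1 0 0 0'
python3 lip.py 2
python3 - <<'E'
from h import *
print(tri(*np.load("lip1.npy")[None],*[np.load("lip2.npy")]))
E
```

```text
clock: 11.48
position: [0.6, 0.0765, 0.2703]
ee_rot: [-0.12, -3.139, 0.001]
force: [0.8, -0.5, -1.3]
width: 0.26
gripper_force: 50.0
[0.6    0.0765 0.2703] yaw 175.62927789384648 rect ((265.20880126953125, 89.30831909179688), (23.704612731933594, 40.212158203125), 88.36341857910156) 
 [[0.4983, 0.0746, 0.0885], [0.5004, 0.1165, 0.0885], [0.5241, 0.1161, 0.0885], [0.522, 0.0733, 0.0885]] mid [0.5109 0.0953 0.0885]
clock: 12.15
position: [0.6494, 0.0745, 0.2809]
ee_rot: [-0.116, -3.139, -0.0]
force: [-0.3, -0.1, 0.0]
width: 0.257
gripper_force: 50.0
[0.6494 0.0745 0.2809] yaw 175.75838752595317 rect ((264.0, 39.5), (25.0, 40.0), 90.0) 
 [[0.4977, 0.0756, 0.0885], [0.5008, 0.1167, 0.0885], [0.5243, 0.1156, 0.0885], [0.5212, 0.0736, 0.0885]] mid [0.5111 0.0959 0.0885]
(array([0.51084662, 0.09563401, 0.08750813]), [np.float64(0.00032976000693091744), np.float64(0.0003297600069309173)])
```

View pics/lip1.png

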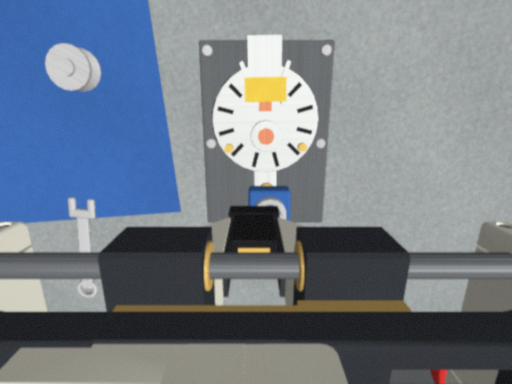

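Lip mid (0.511,0.0955,0.0875) from two wrist places, side view agrees within 1 mm, expected 0.0885 height; drum axis vertical in the picture (lip 265, boss 266, ear 264), so yaw matches the tool. Go before the slot.

```bash
cat > rel.py <<'E'
from h import *
s=telemetry.observe();M=R.from_rotvec(s["ee_rot"]).as_matrix();e=np.array([.9972,-.0750,0])
H=np.array([.511,.0953,0])+e*(-.0125+.027-.0386)
for d,z in((52,.16),(52,.1205),(20,.1195),(0,.1190)): print(d,(M.T@(H-e*d/1000+[0,0,z]-s["position"])*100).round(2))
print("yaw",np.degrees(np.arctan2(M[1,0],M[0,0])).round(2),"M",M[2].round(4),"nose to home mm",((s["position"]-H)@e*1000).round(1),"side mm",((s["position"]-H)@np.array([.075,.9972,0])*1000).round(1),"tq",s["ft_torque"].round(2))
E
python3 -m creep '1.5 5 0 0 0 0 0;1.5 10 0.5 0 0 0 0;1.5 15 1 1 0 0 0;1.5 20 1 5 0 0 0;1.5 21 1 8 0 0 0'
python3 rel.py
```

```text
clock: 12.82
position: [0.4378, 0.1001, 0.2002]
ee_rot: [-0.114, -3.139, -0.001]
force: [0.5, -0.1, -0.1]
width: 0.256
gripper_force: 50.0
52 [0.28 0.07 4.02]
52 [0.27 0.06 7.97]
20 [-2.93  0.06  8.06]
0 [-4.93  0.05  8.11]
yaw 175.86 M [ 6.e-04  4.e-04 -1.e+00] nose to home mm -49.2 side mm -0.7 tq [ 0.04 -0.06  0.03]
```

```bash
python3 -m creep '1.5 0.2 0.05 3 0 0 0;1.5 0.2 0.05 6 0 0 0;1.5 0.2 0.05 7.6 0 0 0;1.5 0.2 0.05 7.9 0 0 0;1.5 0.2 0.05 7.9 0 0 0'
python3 rel.py
python3 -m creep '1.5 0 0 0 0 0 0;1.5 0 0 0 0 0 0'; python3 rel.py
python3 - <<'E'
from h import *
a=vision.get_image("side");b=vision.get_image("scene")
save("slot",np.hstack([cv2.resize(a[100:220,130:260],(520,480),interpolation=cv2.INTER_CUBIC),cv2.resize(b[160:230,300:370],(280,480),interpolation=cv2.INTER_CUBIC)]))
E
```

```text
clock: 13.45
position: [0.4395, 0.1007, 0.1222]
ee_rot: [0.116, 3.139, 0.0]
force: [0.7, 0.8, -1.2]
width: 0.262
gripper_force: 50.0
52 [ 0.44  0.   -3.78]
52 [ 0.44 -0.    0.17]
20 [-2.76 -0.    0.27]
0 [-4.76 -0.01  0.32]
yaw 175.75 M [-5.e-04  3.e-04 -1.e+00] nose to home mm -47.6 side mm 0.0 tq [-0.    0.03 -0.02]
clock: 13.7
position: [0.4397, 0.1007, 0.1223]
ee_rot: [0.117, 3.138, 0.001]
force: [0.3, 0.2, -0.1]
width: 0.259
gripper_force: 50.0
52 [ 0.45 -0.   -3.77]
52 [ 0.46 -0.    0.18]
20 [-2.74 -0.01  0.29]
0 [-4.74 -0.01  0.34]
yaw 175.75 M [-1.1e-03  5.0e-04 -1.0e+00] nose to home mm -47.4 side mm 0.0 tq [ 0.02 -0.   -0.03]
```

View pics/slot.png

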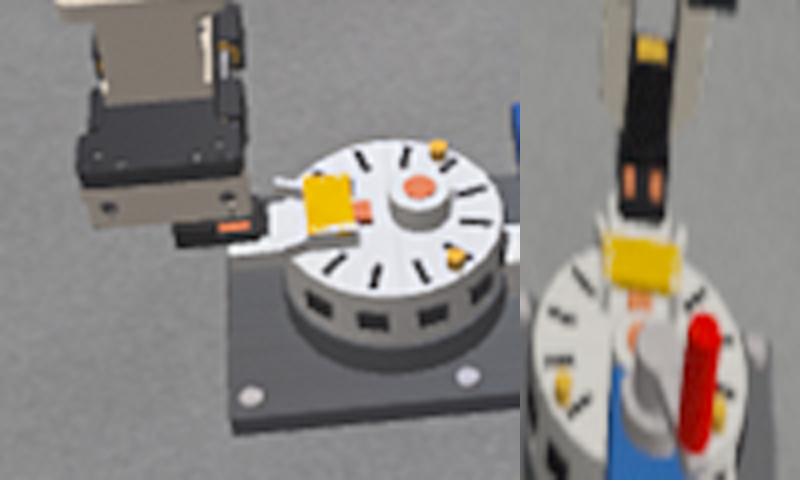

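The tongue lies over the porch, in line with the lip (scene 640 vs lip centre 642). Lower to touch, then advance.

```bash
python3 -m creep '1.5 0 0 0.2 0 0 0;1.5 0 0 0.35 0 0 0;1.5 0 0 0.35 0 0 0'
python3 rel.py
python3 -m creep '1.5 -0.5 0 0 0 0 0;1.5 -1.0 0 0 0 0 0;1.5 -1.5 0 0 0 0 0;1.5 -2 0 0 0 0 0;1.5 -2 0 0 0 0 0'
python3 rel.py
```

```text
clock: 14.18
position: [0.4392, 0.1006, 0.1187]
ee_rot: [0.116, 3.139, 0.0]
force: [-2.6, -1.3, 9.2]
width: 0.257
gripper_force: 50.0
52 [ 0.41  0.01 -4.13]
52 [ 0.41  0.01 -0.18]
20 [-2.79  0.01 -0.08]
0 [-4.79  0.   -0.03]
yaw 175.75 M [-1.e-04  1.e-04 -1.e+00] nose to home mm -47.9 side mm -0.1 tq [-0.19  0.61 -0.02]
clock: 14.8
position: [0.4587, 0.0995, 0.1187]
ee_rot: [-0.116, -3.138, -0.001]
force: [-5.6, 0.4, 12.4]
width: 0.258
gripper_force: 50.0
52 [ 2.37 -0.02 -4.13]
52 [ 2.36 -0.02 -0.18]
20 [-0.84 -0.02 -0.08]
0 [-2.84 -0.03 -0.03]
yaw 175.77 M [ 1.e-03  3.e-04 -1.e+00] nose to home mm -28.4 side mm 0.2 tq [ 0.06  1.2  -0.03]
```

```bash
python3 -m creep '1.5 -0.5 0 -0.2 0 0 0;1.5 -1.0 0 -0.2 0 0 0;1.5 -1.4 0 -0.2 0 0 0;1.5 -1.8 0 -0.2 0 0 0;1.5 -1.8 0 -0.2 0 0 0'
python3 rel.py
```

```text
clock: 15.42
position: [0.4766, 0.0977, 0.1199]
ee_rot: [-0.117, -3.138, 0.0]
force: [-3.6, 0.8, 1.3]
width: 0.257
gripper_force: 50.0
52 [ 4.17  0.02 -4.01]
52 [ 4.17  0.02 -0.06]
20 [0.97 0.02 0.04]
0 [-1.03  0.02  0.09]
yaw 175.75 M [ 1.6e-03 -4.0e-04 -1.0e+00] nose to home mm -10.3 side mm -0.2 tq [0.12 0.62 0.  ]
```

Plunger just met, 10 mm before home as expected. Press home.

```bash
python3 -m creep '1.5 -0.4 0 0 0 0 0;1.5 -0.8 0 0 0 0 0;1.5 -1.1 0 0 0 0 0;1.5 -1.2 0 0 0 0 0;1.5 -1.2 0 0 0 0 0'
python3 rel.py
```

```text
clock: 16.05
position: [0.4863, 0.097, 0.1195]
ee_rot: [-0.115, -3.134, 0.001]
force: [-8.9, 0.9, 3.2]
width: 0.26
gripper_force: 50.0
52 [ 5.16  0.02 -4.03]
52 [ 5.14  0.03 -0.08]
20 [1.94 0.02 0.01]
0 [-0.06  0.02  0.05]
yaw 175.79 M [ 0.0056 -0.001  -1.    ] nose to home mm -0.6 side mm -0.2 tq [0.4  2.46 0.06]
```

```bash
python3 -m creep '1.5 -0.15 0 0.05 0 0 0;1.5 -0.3 0 0.05 0 0 0;1.5 -0.3 0 0.05 0 0 0;1.5 -0.3 0 0.05 0 0 0'
python3 rel.py
```

```text
clock: 16.55
position: [0.4866, 0.0969, 0.119]
ee_rot: [-0.114, -3.129, 0.002]
force: [-22.2, 1.4, 16.9]
width: 0.26
gripper_force: 50.0
52 [ 5.2   0.03 -4.04]
52 [ 5.16  0.04 -0.09]
20 [ 1.96  0.03 -0.03]
0 [-0.04  0.03  0.  ]
yaw 175.84 M [ 0.0104 -0.0018 -0.9999] nose to home mm -0.4 side mm -0.3 tq [0.47 4.83 0.1 ]
```

```bash
python3 -m creep '1.5 0 0 0 0 0 0;1.5 0 0 0 0 0 0;1.5 0 0 0 0 0 0;1.5 0 0 0 0 0 0;1.5 0 0 0 0 0 0'
python3 rel.py | tail -1
python3 - <<'E'
from h import *
for n,roi in(("scene",(318,185,345,206)),("side",(200,140,225,165))):
    old=cv2.imread(f"pics/{n}0.png")[:,:,::-1]
    for im in(old,vision.get_image(n)):
        u0,v0,u1,v1=roi;m=cv2.inRange(cv2.cvtColor(np.ascontiguousarray(im[v0:v1,u0:u1]),cv2.COLOR_RGB2HSV),np.array((20,120,120)),np.array((35,255,255)));v,u=np.nonzero(m);print(n,u.min()+u0,u.max()+u0,v.min()+v0,v.max()+v0,len(u))
E
```

```text
clock: 17.18
position: [0.4866, 0.0969, 0.119]
ee_rot: [-0.114, -3.129, 0.002]
force: [-22.4, 2.2, 16.7]
width: 0.257
gripper_force: 50.0
yaw 175.84 M [ 0.0104 -0.0017 -0.9999] nose to home mm -0.4 side mm -0.2 tq [0.46 4.82 0.17]
scene 323 339 195 202 116
scene 321 339 194 202 138
side 206 217 144 158 152
side 206 218 151 158 48
```

```bash
python3 -c "
from cell import job
print(job.sign_off())"
```

```text
the job is handed in; nothing more can be done
None
```

The job is handed in at about 17 s. The crank stands at an estimated 10.6 rad, which should put about 28 N on the ear. I could not check that force directly because the arm hid the pad. The brush holder is held against the shoulder stop with about 22 N of push and a 50 N grip. The alternator shows no visible shift.

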